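Free the clamped sight glass and hold its label to the reader

TASK

Turn the clamp knob about a quarter turn counterclockwise so that its bar swings clear of the sight glass under it, and lift that glass out; leave the other glass, in the open slot, and the things round about where they are. The small notch in a top corner marks the frosted end that carries the label: hold the glass with its labelled face up (sloping no more than 50 degrees from level) and the label centred about 100 mm in front of the reader's lens, without touching the reader, and finish while still holding it there.

Things in the scene. Friction and masses are not known exactly. Their poses are not given: they have to be found in the camera images.
- clamp_block: Clamp block, fixed: aluminium base 10 mm thick. Origin on the bench, z up. Two slots along its x, 15 mm wide, black cheeks and end stops up to z = 25 mm, both centred at x = +35 mm: the clamped slot at y = 0, the open slot at y = -72 mm. A glass stands in each, from z = 10 to 50 mm. The clamp's axis, on a steel post, is at (x -34, y 0).
- clamp (a joint): Swing clamp, 0 to 1.7 rad, grows COUNTERCLOCKWISE seen from above; starts at 0 to 0.2, stays where left (friction 0.08 N m). Its steel bar (15 mm wide, z = 53 to 59 mm of the block, reach 38 mm from the axis) points to the block's +x at 0, over the end of the glass, and to the block's +y at 1.57, clear. About a quarter turn (over 1.1) is wanted.
- clamp_grip (a point): Centre of the clamp's wing grip, on its axis, z = 83 mm of the block. The wing is a black upright plate 46 mm long (in line with the bar, turning with it), 11 mm thick, from z = 64 to 97 mm of the block.
- glass_1: Flat sight glass 100 long (own x) x 12 thick (y) x 40 mm high (z), about 0.12 kg. Origin: middle of its underside. The 38 mm at its +x end is frosted white, the rest clear; a 12 x 12 mm notch is cut from the top corner of the frosted end (+x, +z). The label is on the +y face of that end only: seen from the label's side, the notch is top LEFT. Stands in either slot.
- glass_2: A second glass just like glass_1, same own axes, in the other slot and facing the other way round. The glass to fetch is whichever of the two stands in the clamped slot. Grip it across its 12 mm thickness by the top edge.
- label_1 (a point): Centre of the label (paper 26 x 22 mm, with bars) of glass_1, at the glass's own (31, 6, 16) mm. 'Label up' means that the glass's +y axis points up.
- label_2 (a point): Centre of the label of glass_2, likewise.
- reader: Label reader, fixed: head on an aluminium post (16 mm thick, 418 mm high, foot 84 mm across, at x = +45 mm of this body). Origin on the bench, under the lens front; the lens looks to its -x (toward the robot, up to 0.4 rad askew) and downward. Beware: fixed gauges and hose ends, up to 250 mm high, stand along the bench 0.45 to 0.61 m ahead of the robot: travel above them.
- reader_head: Reader head: grey box 44 x 44 x 40 mm with a black lens barrel 32 mm across and 30 mm long. Origin: centre of the lens front, 360 mm above the bench. Its z axis is the line of sight, 50 degrees below level, toward the robot's side; its y is level. The head lies behind the origin, to z = -70 mm. The label belongs on the z axis, 100 mm out.
- tape: Bystander: blue tape spool 54 x 54 x 14 mm, leave alone.
- adapter: Bystander: metal adapter fitting 34 x 34 x 44 mm, leave alone.
- socket: Bystander: round metal fitting 40 x 40 x 26 mm, leave alone.
Things that resemble listed ones, but are neither listed nor needed, are in the scene too. What is shaped like the glass_1 but blue or yellow is not meant.

How it is judged:
On the way, in this order (a step that is already met when the one before it is completed fails the run):
1. the clamp is turned clear (over 1.1 rad) with both glasses still in their slots (value of joint clamp above 1.1 rad and z of each of glass_1, glass_2 in the frame of clamp_block below 0.02 m), for 0.1 s.
2. the glass that was clamped is lifted out of its slot in the fingers (((y of glass_2 in the frame of clamp_block between -0.09 and -0.055 m and z of glass_2 in the frame of clamp_block below 0.02 m and contact force between the fingers and glass_1 above 1 N and contact force between clamp_block and glass_1 below 0.05 N and z of glass_1 in the frame of clamp_block above 0.04 m) or (y of glass_1 in the frame of clamp_block between -0.09 and -0.055 m and z of glass_1 in the frame of clamp_block below 0.02 m and contact force between the fingers and glass_2 above 1 N and contact force between clamp_block and glass_2 below 0.05 N and z of glass_2 in the frame of clamp_block above 0.04 m))), for 0.2 s.
At the end, for the whole second after the job is handed in: The glass that was clamped is still, held by the fingers alone, over 150 mm up, label face up within 53 deg of level, label within 30 mm of the lens axis (each way) and 60-140 mm out; reader untouched; clamp over 1.1 rad; the other glass in the open slot, moved under 20 mm (value of joint clamp above 1.1 rad and contact force between reader and the arm below 0.05 N and contact force between reader and the fingers below 0.05 N and ((y of glass_2 in the frame of clamp_block between -0.09 and -0.055 m and z of glass_2 in the frame of clamp_block below 0.02 m and contact force between the fingers and glass_1 above 1 N and contact force between each of clamp_block, reader and glass_1 below 0.05 N and height (world z) of glass_1 above 0.15 m and linear speed of glass_1 below 0.03 m/s and angle between glass_1's own y axis and vertical below 0.93 rad and x of label_1 in the frame of reader_head between -0.03 and 0.03 m and y of label_1 in the frame of reader_head between -0.03 and 0.03 m and z of label_1 in the frame of reader_head between 0.06 and 0.14 m and distance of glass_2 from where it was at the start of the episode below 0.02 m and angle between glass_2's own z axis and vertical below 0.3 rad) or (y of glass_1 in the frame of clamp_block between -0.09 and -0.055 m and z of glass_1 in the frame of clamp_block below 0.02 m and contact force between the fingers and glass_2 above 1 N and contact force between each of clamp_block, reader and glass_2 below 0.05 N and height (world z) of glass_2 above 0.15 m and linear speed of glass_2 below 0.03 m/s and angle between glass_2's own y axis and vertical below 0.93 rad and x of label_2 in the frame of reader_head between -0.03 and 0.03 m and y of label_2 in the frame of reader_head between -0.03 and 0.03 m and z of label_2 in the frame of reader_head between 0.06 and 0.14 m and distance of glass_1 from where it was at the start of the episode below 0.02 m and angle between glass_1's own z axis and vertical below 0.3 rad))); the arm keeps its last pose, push and grip.
It fails at once if the other glass is disturbed too (distance of each of glass_1, glass_2 from where it was at the start of the episode above 0.02 m).
It fails at once if a bystander is disturbed (distance of any of tape, adapter, socket from where it was at the start of the episode above 0.03 m).
It fails at once if the reader is struck (contact force between reader and the arm above 5 N or contact force between reader and the fingers above 5 N or contact force between reader and glass_1 above 5 N or contact force between reader and glass_2 above 5 N).
It also fails if it takes over 51 s, if anything falls off the work surface, if the arm or the gripper's body presses on something with over 40 N, if the wrist force passes 120 N, or if a joint passes its speed limit or range.

ROBOT

A 6-joint arm with a two-finger parallel gripper is mounted at the origin on a cart in front of the work surface, level with it; the furniture and walls round the work are solid. World frame = base frame: x ahead of the robot, y to its left, z up, the work surface at z = 0. Lengths are in m, angles in rad, forces in N, time in s.
With the tool pointing down it reaches from about 0.225 to 0.875 m from the base axis. Payload 3.4 kg.
Tool frame: the origin (TCP) lies at the very end of the fingers, on their centre line; the grasp point (between the pads) lies 19 mm behind it; z points along the fingers, y is the line along which they close (so a half turn about z gives the same grasp; the last joint's range is limited). The gripper opens to 85 mm and grips with 20 to 120 N. Pads are 22 mm wide; open, the fingers measure 114 mm over their backs; the gripper's body (76 mm by 85 mm) begins 54 mm behind the grasp point. The pads swing forward as they close: fully open they stand 13 mm farther back than shut.
Start: joints at [1.011, 0.276, 1.505, -0, 1.361, -0.121], TCP at [0.244, 0.521, 0.231] pointing down, gripper open.
Joint ranges: [-2.89, 2.89], [-0.75, 2.08], [0.22, 2.7], [-1.18, 4.32], [0.11, 2.71], [-2.7, 2.7]. Speed limits (rad/s): [2.57, 2.57, 3.14, 3.14, 3.14, 3.14].

INTERFACE

Orientations are given as a unit quaternion [w, x, y, z].
In Python, from rig import manip gives the robot as it stands. The module is installed in compiled form; this text tells all that it offers.
- The arm moves only by the tool play_rows, never from a script. Its argument "motion" is a list of rows, each a list of 5 numbers: the shift along the tool's x, y, z in units of 40 mm (1.0 is 40 mm), then the turn about the tool's z in units of 10 degrees (1.0 is 10 degrees), then the finger opening in mm, from 0 to 85.4. A call has 1 to 5 rows; each row is the pose to reach, as a shift and turn from the pose commanded when the call began, along the tool's axes at that moment; what a row does not reach only later rows make up. A row lasts 1/8 s, in which the tool goes at most 62.5 mm and 10.7 degrees, less where a joint would pass 70% of its speed; a pose out of reach is approached as far as the arm can. A call with a gripper value outside its range is refused whole. The fingers move at their own pace and stop on an object; "newtons" is the grip in N (left out, the last holds). Time passes only in rows, so rows that repeat a pose let the fingers close. It gives the time, the measured TCP pose, the force, the opening and the grip force at its end, in the units of the state.
- manip.get_state(): the state, without advancing time (a new reading comes with each control period).
- manip.get_image(name): name is "scene" or "top" or "wrist"; returns a dict with "img" (420x560x3 uint8, red, green, blue), "range_z" (420x560 float32, m along the optical axis (not along the pixel's ray), 0 where there is no reading), "fx", "fy", "cx", "cy" (pixels), "D" ([k1, k2, p1, p2, k3] as OpenCV has them; the pictures are not rectified), "R" (3x3) and "t" (3): a world point X has camera coordinates R X + t. Camera axes: x right, y down, z forward; pixel columns grow to the right and rows downward; lengths in m; the calibration is good to about 2 mm. A picture is of the moment at which its call begins.
- manip.sign_off(): hands the job in; it is judged then, once.
The state is a dict: "clock": time; "qpos": joint angles; "qd": joint speeds; "effort": joint torques, N m; "position": TCP position; "ee_rot": TCP orientation; "contact_force": force on the tool from outside, world axes, zero at the start; "moment": the same for the moment, N m; "width": finger opening in m; "gripper_force": force on a finger pad.
Only numpy, scipy, OpenCV 4.12 (cv2) and the standard library are available. Lean on these libraries where they do the work, as an engineer would, in place of code of your own. Each camera call takes 0.05 s, during which the arm holds its last target. There are 200 camera calls.

## Working session

There is one attempt and no reset: what is moved stays moved. The work goes in short steps, Python scripts to look and compute and a tool call to move; the robot and the scene stay as the last step left them, time stands still between calls to the robot, and variables do not carry over. Pictures are saved under pics/ and viewed, at most 13 in all, crops included, and the job is handed in when it is done.

Besides the shell and the picture viewer there is one more tool, called after "Request:" as a command line: name --pt "numbers of a row" for each row, then --argument value for the rest. play_rows: Moves the arm, as the interface text tells. Its arguments: {"type":"object","properties":{"motion":{"type":"array","items":{"type":"array","items":{"type":"number"}}},"newtons":{"type":"number"}},"required":["motion"]}

```bash
mkdir -p pics
cat > h.py <<'E'
import numpy as np, cv2, pickle
from rig import manip
def shot(n,tag):
    d=manip.get_image(n); pickle.dump(d,open(f'pics/{tag}.pkl','wb')); cv2.imwrite(f'pics/{tag}.png',d['img'][:,:,::-1]); return d
def load(tag): return pickle.load(open(f'pics/{tag}.pkl','rb'))
def K(d): return np.array([[d['fx'],0,d['cx']],[0,d['fy'],d['cy']],[0,0,1.]])
def ray(d,uv):
    p=cv2.undistortPoints(np.array(uv,float).reshape(-1,1,2),K(d),np.array(d['D'])).reshape(-1,2)
    return np.c_[p,np.ones(len(p))]
def atdepth(d,uv):
    uv=np.array(uv).reshape(-1,2); z=np.array([d['range_z'][int(round(v)),int(round(u))] for u,v in uv])
    return (ray(d,uv)*z[:,None]-d['t'])@d['R']
def atz(d,uv,h):
    r=ray(d,np.array(uv).reshape(-1,2))@d['R']; c=-np.array(d['R']).T@d['t']
    return c+r*((h-c[2])/r[:,2])[:,None]
def cloud(d):
    H,W=d['range_z'].shape; uu,vv=np.meshgrid(np.arange(W),np.arange(H))
    P=(ray(d,np.c_[uu.ravel(),vv.ravel()])*d['range_z'].reshape(-1,1)-d['t'])@d['R']
    return P.reshape(H,W,3)
def proj(d,X):
    return cv2.projectPoints(np.array(X,float).reshape(-1,3),cv2.Rodrigues(np.array(d['R']))[0],np.array(d['t'],float),K(d),np.array(d['D']))[0].reshape(-1,2)
E
python3 - <<'E'
from h import *
print(manip.get_state())
for n in('scene','top'):
    d=shot(n,n+'0'); print(n,d['fx'],-np.array(d['R']).T@d['t'],np.array(d['R'])[2])
a=load('scene0')['img'];b=load('top0')['img']
E
```

```text
{'clock': 0.0, 'qpos': array([ 1.01097684e+00,  2.76616736e-01,  1.50612818e+00,  2.78096691e-05,
        1.36066566e+00, -1.20986128e-01]), 'qd': array([-2.18235764e-03,  1.23600367e-03, -1.26080139e-03, -7.42222265e-05,
       -1.58607600e-03,  4.79613896e-04]), 'effort': array([ 2.13787753e-03, -4.16780806e+01, -2.45812440e+01,  2.45971989e-05,
        1.07050900e-02,  1.96408777e-06]), 'position': array([0.2440236 , 0.52008712, 0.23042927]), 'ee_rot': array([-3.16288654e-04,  2.17663077e-01,  9.76023544e-01, -8.52267263e-04]), 'contact_force': array([-0.69788938, -0.52389341, -0.35248628]), 'moment': array([-0.03364675,  0.01264538,  0.00914012]), 'gripper_force': 0.0, 'width': 0.08555467192501709}
scene 401.9623509809714 [-0.16420783 -0.49640997  0.6228562 ] [ 0.79501943  0.4122607  -0.44495531]
top 471.90655280609377 [ 0.3747979  -0.11001517  1.35283007] [ 0.15779308  0.01010828 -0.98742046]
```

View pics/top0.png

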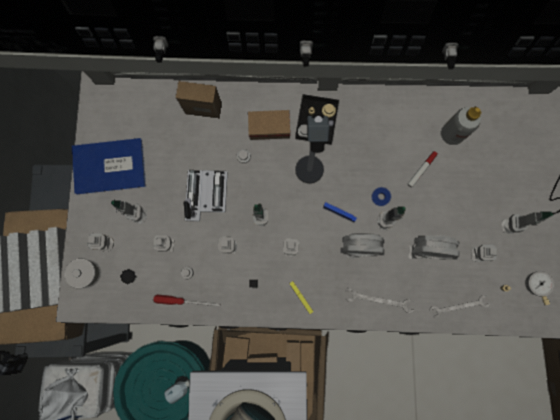

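View pics/scene0.png

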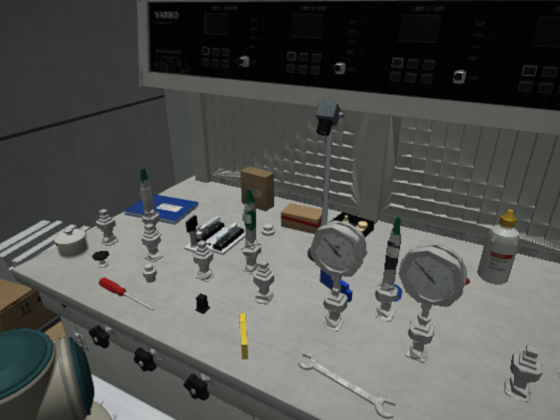

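Run:
```python
from h import *
d=load('top0')
a=d['img'][160:230,170:240]; b=d['img'][85:185,280:350]
f=lambda x,s:cv2.convertScaleAbs(cv2.resize(x,None,fx=s,fy=s,interpolation=cv2.INTER_CUBIC),alpha=1.7)
A=f(a,8);B=f(b,3.4);B=cv2.copyMakeBorder(B,0,560-B.shape[0],0,0,cv2.BORDER_CONSTANT)
cv2.imwrite('pics/c1.png',np.hstack([A,B])[:,:,::-1])
P=cloud(d)
for n,uv in dict(tl=(192,172),tr=(226,172),bl=(186,218),br=(226,210),knob=(188,210),blue=(340,212),adp=(243,156),foot=(309,168),head=(318,128),lens=(316,143),tape=(381,197),g=(260,213),arm=(175,390)).items(): print(n,atdepth(d,[uv]).round(3), )
```

```text
tl [[0.7   0.163 0.051]]
tr [[0.71  0.072 0.012]]
bl [[0.575 0.185 0.008]]
br [[ 0.6    0.072 -0.001]]
knob [[0.584 0.162 0.092]]
blue [[ 0.587 -0.255  0.04 ]]
adp [[0.755 0.022 0.024]]
foot [[ 0.714 -0.169  0.041]]
head [[ 0.699 -0.171  0.423]]
lens [[ 0.678 -0.168  0.391]]
tape [[ 0.638 -0.38  -0.004]]
g [[ 0.563 -0.038  0.176]]
arm [[ 0.037  0.275 -0.332]]
```

View pics/c1.png

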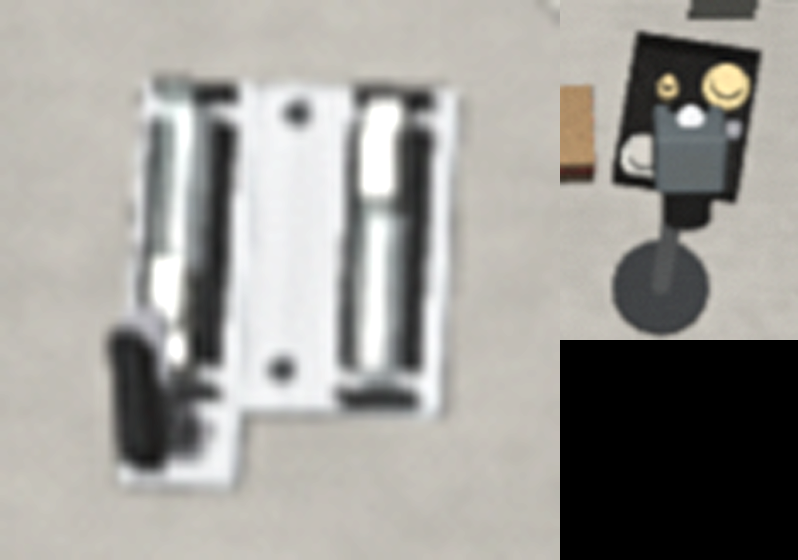

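Request:
play_rows --pt "0 0 -1.5 1 85" --pt "0 0 -3.2 2 85" --pt "-1.36 -0.585 -3.2 3 85" --pt "-2.72 -1.17 -3.2 4 85" --pt "-4.08 -1.755 -3.2 5 85"

```text
clock: 0.72
position: [0.363, 0.3864, 0.3591]
ee_rot: [0.0, 0.612, 0.791, 0.0]
contact_force: [0.6, 0.9, -0.7]
width: 0.0851
gripper_force: 0.0
```

```bash
cat >> h.py <<'E'
from scipy.spatial.transform import Rotation as Ro
def st():
    s=manip.get_state(); q=s['ee_rot']; M=Ro.from_quat([q[1],q[2],q[3],q[0]]).as_matrix(); return s,M
def goto(target,yaw=None):
    """units of shift to world target; yaw = wanted angle (deg) of tool y in world"""
    s,M=st(); u=M.T@(np.array(target)-s['position'])/.04
    y=np.degrees(np.arctan2(M[1,1],M[0,1]))
    print('pos',s['position'].round(4),'yaw_y',round(y,1),'q6',s['qpos'][5].round(2),'t',s['clock'],'F',s['contact_force'].round(1),'w',round(s['width'],4))
    print('units',u.round(2),'rows',np.ceil(np.linalg.norm(u)*40/62.5), 'turn', None if yaw is None else (-(yaw-y)/10).round(2))
E
python3 - <<'E'
from h import *
goto([.6,.12,.36],-90)
d=load('top0');P=cloud(d)
# clear zones
X=np.arange(.22,.5,.01);Y=np.arange(-.4,.5,.01)
occ=np.zeros((len(X),len(Y)),np.uint8)
for p in P[::1,::1].reshape(-1,3):
    if p[2]>.009 and p[2]<.4:
        i=int(round((p[0]-.22)/.01));j=int(round((p[1]+.4)/.01))
        if 0<=i<len(X) and 0<=j<len(Y): occ[i,j]=1
for i in range(len(X))[::-1]: print('%.2f'%X[i],''.join('#' if o else '.' for o in occ[i,::-1]))
E
```

```text
pos [0.363  0.3864 0.3591] yaw_y 14.6 q6 0.43 t 0.725 F [ 0.6  0.9 -0.7] w 0.0851
units [-7.94  4.06 -0.02] rows 6.0 turn 10.46
0.50 .....######............######............#####.......#....######.........###########......
0.49 .....######............######............#####............######..#......###########......
0.48 ......####..............#####............#####............######.........###########......
0.47 ...........#..............................###..............####..........###########......
0.46 ..###....................................................................###########......
0.45 .######...................................................................................
0.44 ########..................................................................................
0.43 ########......###.............####........................................................
0.42 ########......####............####........................................................
0.41 ########.....######...........####........................................................
0.40 #######
[... 1111 characters left out ...]
............................
0.28 ..........................................................................................
0.27 ..........................................................................................
0.26 ..........................................................................................
0.25 ##........................................................................................
0.24 ###.......................................................................................
0.23 #####.....................................................................................
0.22 ..###.....................................................................................
```

Request:
play_rows --pt "-1.32 0.68 0 1 85" --pt "-2.65 1.35 0 2 85" --pt "-3.97 2.03 0 3 85" --pt "-5.3 2.7 0 4 85" --pt "-6.6 3.4 0 5 85"

```text
clock: 1.35
position: [0.5622, 0.1657, 0.3589]
ee_rot: [-0.0, 0.889, 0.458, -0.0]
contact_force: [0.3, 0.4, -1.0]
width: 0.0848
gripper_force: 0.0
```

Run:
```python
from h import *
goto([.6,.13,.36],-90)
```

```text
pos [0.5622 0.1657 0.3589] yaw_y -35.5 q6 0.79 t 1.35 F [ 0.3  0.4 -1. ] w 0.0848
units [-0.18  1.29 -0.03] rows 1.0 turn 5.45
```

Request:
play_rows --pt "-0.18 1.29 0 1 85" --pt "-0.18 1.29 0 2 85" --pt "-0.18 1.29 0 3 85" --pt "-0.18 1.29 0 4 85" --pt "-0.18 1.29 0 5 85"

```text
clock: 1.98
position: [0.5993, 0.1316, 0.3586]
ee_rot: [-0.0, 0.999, 0.039, -0.001]
contact_force: [-0.0, 0.5, 0.0]
width: 0.0849
gripper_force: 0.0
```

Run:
```python
from h import *
goto([.6,.13,.36],-90)
d=shot('wrist','w1'); print(-np.array(d['R']).T@d['t'],d['R'],d['fx'])
cv2.imwrite('pics/w1b.png',cv2.convertScaleAbs(d['img'][:,:,::-1],alpha=1.5))
```

```text
pos [0.5993 0.1316 0.3586] yaw_y -85.5 q6 1.59 t 1.975 F [-0.   0.5  0. ] w 0.0849
units [ 0.01  0.04 -0.03] rows 1.0 turn 0.45
[0.67568202 0.13799027 0.50093891] [[ 7.87796994e-02 -9.96891854e-01  6.24929277e-04]
 [-9.50394975e-01 -7.49160211e-02  3.01889020e-01]
 [-3.00903888e-01 -2.43766559e-02 -9.53342871e-01]] 335.71803378089083
```

View pics/w1b.png

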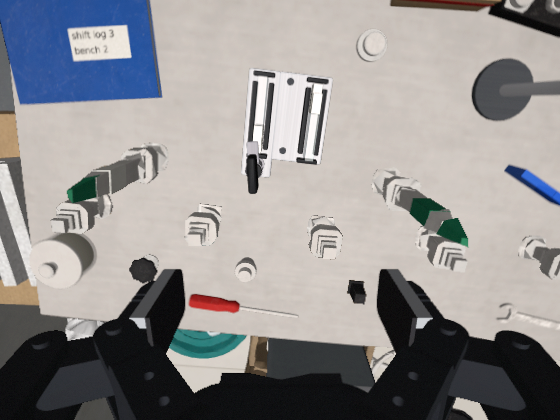

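Run:
```python
from h import *
d=load('w1')
a=d['img'][60:200,232:342]
cv2.imwrite('pics/c2.png',cv2.convertScaleAbs(cv2.resize(a,None,fx=4.2,fy=4.2,interpolation=cv2.INTER_CUBIC)[:,:,::-1],alpha=1.3))
```

```text
(no output)
```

View pics/c2.png

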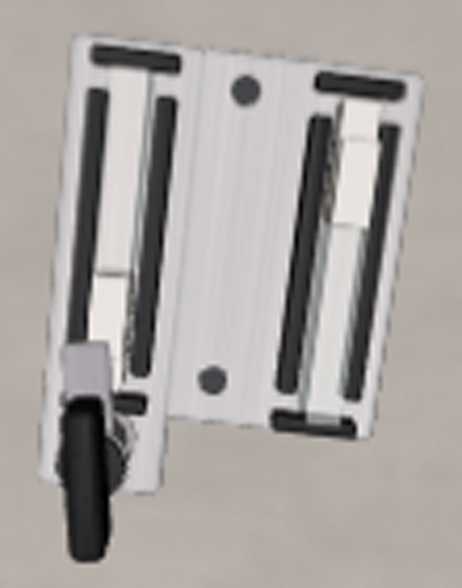

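Run:
```python
from h import *
d=load('w1')
f=lambda pts,h: atz(d,[(u/4.2+232,v/4.2+60) for u,v in pts],h)
def ang(a,b): return np.degrees(np.arctan2(b[1]-a[1],b[0]-a[0])).round(2)
rc=f([(141,375),(168,98)],.025);oc1=f([(287,392),(318,117)],.025);oc2=f([(352,400),(390,126)],.025)
for n,c in (('rc',rc),('oc1',oc1),('oc2',oc2)): print(n,c.round(4),ang(*c),np.linalg.norm(c[1]-c[0]))
os=f([(313,423),(360,86)],.025);print('openstops',os.round(4),ang(*os),np.linalg.norm(os[1]-os[0]))
ts=f([(136,58)],.025); print('top stop cl',ts.round(4))
psi=np.mean([ang(*c) for c in (rc,oc1,oc2,os)]); p=np.radians(psi)
R=np.array([[np.cos(p),-np.sin(p)],[np.sin(p),np.cos(p)]])
oc=os.mean(0)[:2]; org=oc-R@[.035,-.072]; print('psi',psi,'origin',org)
w=f([(66,422),(106,420),(72,558),(104,555),(86,480)],.097)
L=lambda X:(np.asarray(X)[...,:2]-org)@R
print('wing local',L(w).round(4)); print('top stop local',L(ts),'oc1',L(oc1),'rc',L(rc))
print('bar',L(f([(65,345),(107,347)],.059)).round(4), 'glasstop',L(f([(102,70),(150,75)],.025)).round(4))
print('glass top far end', L(f([(128,72),(128,100)],.05)).round(4))
print('axis',org+R@[-.034,0],'slot',org+R@[.035,0])
P=cloud(d)
Q=P.reshape(-1,3);m=(Q[:,2]>.08)&(Q[:,2]<.11)&(abs(Q[:,0]-.585)<.06)&(abs(Q[:,1]-.16)<.05)
c,s,a=cv2.minAreaRect((Q[m][:,:2]*1000).astype(np.float32)); print('wing depth rect',c,s,a,Q[m][:,2].max(),np.percentile(Q[m][:,2],50))
```

```text
rc [[0.6112 0.1538 0.025 ]
 [0.6994 0.151  0.025 ]] -1.79 0.08822073731828911
oc1 [[0.6094 0.1044 0.025 ]
 [0.6975 0.1029 0.025 ]] -0.96 0.0880858664645661
oc2 [[0.6084 0.0822 0.025 ]
 [0.6966 0.0797 0.025 ]] -1.67 0.08819900399647292
openstops [[0.5996 0.0946 0.025 ]
 [0.7078 0.0906 0.025 ]] -2.13 0.1082535697903257
top stop cl [[0.7105 0.1619 0.025 ]]
psi -1.6375 origin [0.62080011 0.1655386 ]
wing local [[-0.0151  0.006 ]
 [-0.0133 -0.0054]
 [-0.0553  0.0011]
 [-0.0534 -0.0082]
 [-0.0314 -0.0011]]
top stop local [[ 0.08975579 -0.00104828]] oc1 [[-0.00966209 -0.06146627]
 [ 0.07841761 -0.06042406]] rc [[-0.00926194 -0.01203939]
 [ 0.07895847 -0.01228076]]
bar [[ 0.0021  0.0113]
 [ 0.0028 -0.0017]] glasstop [[ 0.0851  0.0093]
 [ 0.0852 -0.0059]]
glass top far end [[ 0.0838 -0.0003]
 [ 0.0759 -0.0011]]
axis [0.586814   0.16651018] slot [0.65578582 0.16453845]
wing depth rect (587.6443481445312, 167.01974487304688) (45.447261810302734, 11.21198844909668) 7.0573320388793945 0.0985832276528935 0.09605637150288718
```

Request:
play_rows --pt "-0.23 -0.92 0 -0.25 45" --pt "-0.23 -0.92 1.5 -0.25 45" --pt "-0.23 -0.92 3 -0.25 45" --pt "-0.23 -0.92 4.5 -0.25 45" --pt "-0.23 -0.92 5.7 -0.25 45"

```text
clock: 2.65
position: [0.5858, 0.1675, 0.1285]
ee_rot: [0.0, 0.998, 0.066, -0.001]
contact_force: [1.3, -0.5, -0.5]
width: 0.0447
gripper_force: 0.0
```

Run:
```python
from h import *
goto([.5873,.1668,.07],-83)
```

```text
pos [0.5858 0.1675 0.1285] yaw_y -82.5 q6 1.6 t 2.65 F [ 1.3 -0.5 -0.5] w 0.0447
units [0.04 0.02 1.46] rows 1.0 turn 0.05
```

Request:
play_rows --pt "0.04 0.02 1.0 0 45" --pt "0.04 0.02 1.45 0 45" --pt "0.04 0.02 1.45 0 5" --pt "0.04 0.02 1.45 0 5" --pt "0.04 0.02 1.45 0 5" --newtons 40

```text
clock: 3.28
position: [0.5894, 0.1672, 0.0741]
ee_rot: [-0.0, 0.998, 0.064, 0.001]
contact_force: [1.0, -0.2, -2.6]
width: 0.01
gripper_force: 43.5
```

Request:
play_rows --pt "0 0 0 0 5" --pt "0 0 0 -0.9 5" --pt "0 0 0 -1.8 5" --pt "0 0 0 -2.7 5" --pt "0 0 0 -3.6 5"

```text
clock: 3.9
position: [0.5889, 0.1683, 0.0741]
ee_rot: [-0.001, 0.928, 0.372, 0.001]
contact_force: [-0.8, 3.0, -0.2]
width: 0.0103
gripper_force: 43.9
```

Request:
play_rows --pt "0 0 0 -0.9 5" --pt "0 0 0 -1.8 5" --pt "0 0 0 -2.7 5" --pt "0 0 0 -3.6 5" --pt "0 0 0 -4.4 5"

```text
clock: 4.53
position: [0.5875, 0.1689, 0.0741]
ee_rot: [-0.002, 0.722, 0.692, 0.0]
contact_force: [-3.0, 4.3, 0.8]
width: 0.01
gripper_force: 44.2
```

Request:
play_rows --pt "0 0 0 0 35" --pt "0 0 0 0 35" --pt "0 0 -1.0 0 35" --pt "0 0 -2.5 0 35" --pt "0 0 -4 0 35"

```text
clock: 5.15
position: [0.589, 0.1667, 0.2351]
ee_rot: [0.0, 0.724, 0.69, 0.0]
contact_force: [1.8, 0.5, -0.6]
width: 0.0352
gripper_force: 0.0
```

Run:
```python
from h import *
goto([.67,.164,.12],-91.6)
d=shot('wrist','w2')
P=cloud(d).reshape(-1,3)
m=(P[:,2]>.08)&(P[:,2]<.105)&(abs(P[:,0]-.587)<.05)&(abs(P[:,1]-.167)<.05)
print(m.sum(),cv2.minAreaRect((P[m][:,:2]*1000).astype(np.float32)))
m=(P[:,2]>.043)&(P[:,2]<.057)&(abs(P[:,0]-.657)<.07)&(abs(P[:,1]-.167)<.03)
print(m.sum(),cv2.minAreaRect((P[m][:,:2]*1000).astype(np.float32)))
cv2.imwrite('pics/w2b.png',cv2.convertScaleAbs(d['img'][:,:,::-1],alpha=1.4))
```

```text
pos [0.589  0.1667 0.2351] yaw_y -2.7 q6 0.21 t 5.15 F [ 1.8  0.5 -0.6] w 0.0352
units [0.03 2.03 2.88] rows 3.0 turn 8.89
642 ((586.5046997070312, 167.67666625976562), (45.47675323486328, 10.483589172363281), 87.26588439941406)
1135 ((648.7137451171875, 168.53866577148438), (29.37216567993164, 117.17337036132812), 76.23723602294922)
```

View pics/w2b.png

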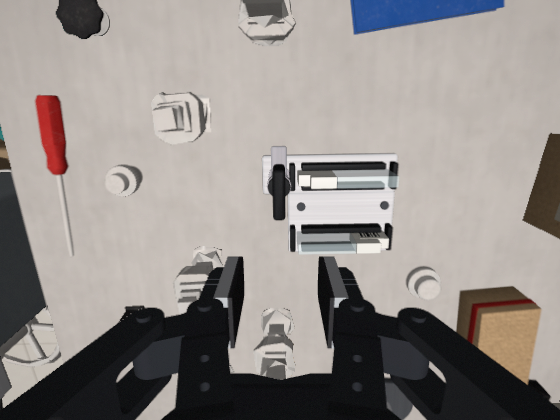

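Request:
play_rows --pt "0.02 1.0 0 1 35" --pt "0.02 1.68 0 2 35" --pt "0.02 1.68 0 3 35" --pt "0.02 1.68 0 4 35" --pt "0.02 1.68 0 5 35"

```text
clock: 5.82
position: [0.6564, 0.1644, 0.2332]
ee_rot: [0.0, 0.948, 0.317, 0.0]
contact_force: [0.0, -0.6, 0.4]
width: 0.0348
gripper_force: 0.0
```

Request:
play_rows --pt "0 0 0 1 35" --pt "0 0 0 2 35" --pt "0 0 0 3 35" --pt "0 0 0 3.9 35" --pt "0 0 0 3.9 35"

```text
clock: 6.45
position: [0.6562, 0.1645, 0.2333]
ee_rot: [0.0, 1.0, -0.014, 0.0]
contact_force: [-0.7, -0.7, 0.6]
width: 0.0353
gripper_force: 0.0
```

Run:
```python
from h import *
goto([.656,.1645,.1],-91.6)
d=shot('wrist','w3')
P=cloud(d).reshape(-1,3)
m=(P[:,2]>.04)&(P[:,2]<.057)&(abs(P[:,0]-.657)<.06)&(abs(P[:,1]-.167)<.02)
q=P[m]; print(m.sum(),np.percentile(q,[2,50,98],axis=0).round(4))
cv2.imwrite('pics/w3b.png',cv2.convertScaleAbs(cv2.resize(d['img'][60:260,170:390,::-1],None,fx=2.5,fy=2.5),alpha=1.3))
```

```text
pos [0.6562 0.1645 0.2333] yaw_y -91.6 q6 1.74 t 6.45 F [-0.7 -0.7  0.6] w 0.0353
units [-0.01 -0.    3.33] rows 3.0 turn 0.0
1059 [[0.6198 0.1584 0.048 ]
 [0.6651 0.1645 0.0497]
 [0.7062 0.1706 0.0516]]
```

View pics/w3b.png

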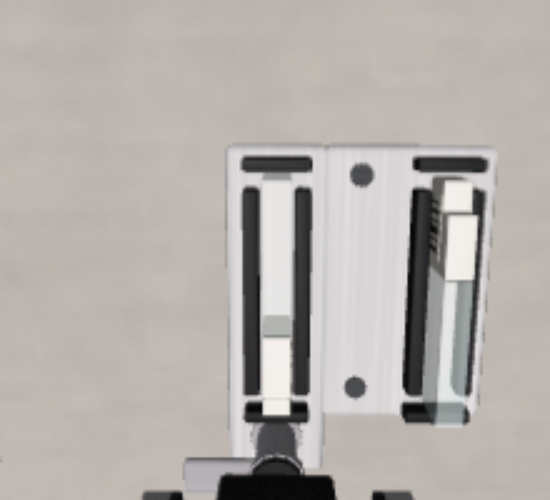

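Request:
play_rows --pt "0 0 1.4 0 35" --pt "0 0 2.8 0 35" --pt "0 0 4.0 0 35" --pt "0 0 4.8 0 35" --pt "0 0 5.02 0 35"

```text
clock: 7.12
position: [0.6544, 0.1644, 0.03]
ee_rot: [0.0, 1.0, -0.014, -0.002]
contact_force: [-0.3, -0.7, -0.0]
width: 0.035
gripper_force: 0.0
```

Request:
play_rows --pt "0 0 0 0 5" --pt "0 0 0 0 5" --pt "0 0 0 0 5" --pt "0 0 0 0 5" --pt "0 0 -0.5 0 5" --newtons 50

```text
clock: 7.75
position: [0.6547, 0.1646, 0.0516]
ee_rot: [0.0, 1.0, -0.014, -0.002]
contact_force: [-0.3, 0.4, 0.0]
width: 0.0105
gripper_force: 51.2
```

Request:
play_rows --pt "0 0 -0.7 0 5" --pt "0 0 -1.4 0 5" --pt "0 0 -2.1 0 5" --pt "0 0 -3.4 0 5" --pt "0 0 -4.8 0 5"

```text
clock: 8.38
position: [0.6554, 0.1647, 0.2456]
ee_rot: [0.0, 1.0, -0.014, -0.001]
contact_force: [1.1, 0.4, -0.9]
width: 0.0106
gripper_force: 51.2
```

Run:
```python
from h import *
goto([.656,.1645,.36],88.4)
```

```text
pos [0.6554 0.1647 0.2456] yaw_y -91.6 q6 1.74 t 8.375 F [ 1.1  0.4 -0.9] w 0.0106
units [ 0.01  0.   -2.86] rows 2.0 turn -18.0
```

Request:
play_rows --pt "0 0 -1.4 0 5" --pt "0 0 -2.86 -1 5" --pt "-1.09 0.81 -2.86 -2 5" --pt "-2.18 1.62 -2.86 -3 5" --pt "-3.27 2.43 -2.86 -4 5"

```text
clock: 9.0
position: [0.5209, 0.0705, 0.3592]
ee_rot: [0.0, 0.943, 0.331, 0.0]
contact_force: [1.6, -0.6, 0.5]
width: 0.0106
gripper_force: 51.2
```

Run:
```python
from h import *
goto([.345,-.055,.36],0)
```

```text
pos [0.5209 0.0705 0.3592] yaw_y -51.3 q6 0.9 t 9.0 F [ 1.6 -0.6  0.5] w 0.0106
units [-5.39 -0.3  -0.02] rows 4.0 turn -5.13
```

Request:
play_rows --pt "-1.35 -0.07 0 -1 5" --pt "-2.7 -0.15 0 -2 5" --pt "-4.0 -0.22 0 -3 5" --pt "-5.39 -0.3 0 -4.1 5" --pt "-5.39 -0.3 0 -5.13 5"

```text
clock: 9.62
position: [0.3431, -0.054, 0.3595]
ee_rot: [0.001, 0.714, 0.7, -0.0]
contact_force: [-0.2, 1.1, -0.6]
width: 0.0105
gripper_force: 51.2
```

Run:
```python
from h import *
goto([.345,-.055,.023],0)
d=shot('wrist','w4'); cv2.imwrite('pics/w4b.png',cv2.convertScaleAbs(d['img'][:,:,::-1],alpha=1.4))
print(proj(d,[[.345,-.055,0],[.345,-.105,0],[.345,-.005,0],[.23,-.055,0]]).round())
```

```text
pos [ 0.3431 -0.054   0.3595] yaw_y -1.1 q6 -0.34 t 9.625 F [-0.2  1.1 -0.6] w 0.0105
units [-0.01  0.04  8.41] rows 6.0 turn -0.11
[[282. 157.]
 [282. 189.]
 [281. 123.]
 [205. 159.]]
```

View pics/w4b.png

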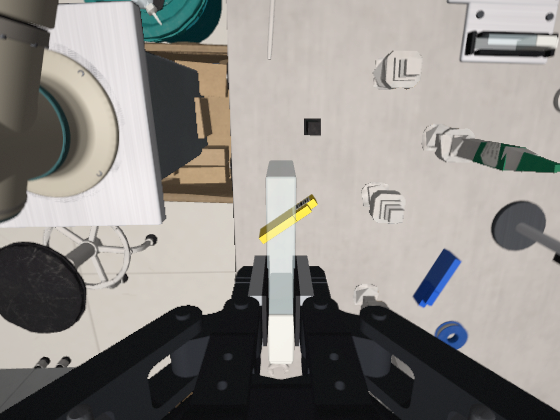

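Request:
play_rows --pt "1.4 0.7 0 -0.11 5" --pt "2.8 1.4 0 -0.11 5" --pt "3.35 1.63 0.5 -0.11 5" --pt "3.35 1.63 2 -0.11 5" --pt "3.35 1.63 3.5 -0.11 5"

```text
clock: 10.3
position: [0.4149, 0.0805, 0.2178]
ee_rot: [0.001, 0.709, 0.706, 0.001]
contact_force: [1.0, 0.3, -1.1]
width: 0.0107
gripper_force: 51.3
```

Run:
```python
from h import *
goto([.41,.08,.023],0)
d=shot('wrist','w5'); P=cloud(d).reshape(-1,3)
X=np.arange(.27,.53,.01);Y=np.arange(-.05,.2,.01)
o=np.full((len(X),len(Y)),0.)
for p in P:
    i=int(round((p[0]-.27)/.01));j=int(round((p[1]+.05)/.01))
    if 0<=i<len(X) and 0<=j<len(Y) and p[2]<.15: o[i,j]=max(o[i,j],p[2])
for i in range(len(X))[::-1]: print('%.2f'%X[i],' '.join('%3d'%(v*1000) for v in o[i,::-1]))
```

```text
pos [0.4149 0.0805 0.2178] yaw_y -0.2 q6 0.03 t 10.3 F [ 1.   0.3 -1.1] w 0.0107
units [-0.01 -0.14  4.87] rows 4.0 turn -0.02
0.52   1   1   1   1   2   2   1   1   1   1   1   1  69   0  68   0   0   0   1   1   1   1   1   1   1
0.51   2   1   2   2   1   1   1   1   1   1   1  71  76  72  70  69   0   0   1   1   1   2   1   1   1
0.50   1   1   1   1   1   1   1   1   1   1   2  71 102 102 102   0   0   0   1   1   1   1   1   1   1
0.49   1   1   1   2   2   1   1   1   1   2   1  71 103 102 102  72   0   1   1   1   1   1   1   1   2
0.48   1   1   2   1   2   1   1   1   1   1   2  71 101 102  97  71   1   1   1   1   1   2   1   1   1
0.47   1   2   1   2   1   1   1   1   1   1   1  70  71  71  71  71   1   2   1   1   1   1   1   1   1
0.46   2   2   2   1   1   1   1   1   1   1   1   1   2   1   1   1   1   1   1   1   1   1   1   0   0
0.45   1   1   1   1   1   1   1   1   1   1   1   1   1   1   1   1   1   1   2   2   2   2   1   0   0
0.44   1   2   1   1   2   1   1   1   1   1   1   1   2   1   1   1   2   2   1   1   1   0   0   0   0
0.43  30  45  44  32   1   2
[... 1056 characters left out ...]
14  14  14  13  12   1   0   1   1   1   1   1   1   2   1   1   1   1
0.32   1   1   1   1   1   1   1   1   1   1   1   1   2   1   1   1   1   1   1   1   1   2   1   1   1
0.31   1   1   2   1   1   1   1   1   1   1   1   2   1   1   1   1   2   1   1   1   1   1   1   1   1
0.30   1   2   1   1   1   2   1   2   1   1   1   1   1   1   1   1   1   1   1   1   1   1   1   1   2
0.29   1   1   1   1   1   1   1   1   1   1   1   1   2   1   1   1   1   1   1   2   1   1   2   2   2
0.28   2   1   1   1   1   1   1   1   0   1   1   1   1   1   1   1   0   1   1   1   1   1   1   1   1
0.27   0   0   0   0   0   0   0   0   0   0   0   0   0   0   0   0   0   0   0   0   0   0   1   1   1
```

Request:
play_rows --pt "-0.14 -0.12 1.4 0 5" --pt "-0.14 -0.12 2.8 0 5" --pt "-0.14 -0.12 4.0 0 5" --pt "-0.14 -0.12 4.7 0 5" --pt "-0.14 -0.12 4.85 0 5"

```text
clock: 10.98
position: [0.4093, 0.0741, 0.0242]
ee_rot: [-0.001, 0.709, 0.705, -0.001]
contact_force: [0.1, 0.7, -1.9]
width: 0.0106
gripper_force: 51.2
```

Request:
play_rows --pt "0 0 0 0 5" --pt "0 0 0.03 0 5" --pt "0 0 0.06 0 5" --pt "0 0 0.06 0 5"

```text
clock: 11.48
position: [0.4105, 0.0739, 0.0237]
ee_rot: [0.001, 0.708, 0.706, 0.001]
contact_force: [-0.3, -0.6, 4.8]
width: 0.011
gripper_force: 51.9
```

Run:
```python
from h import *
goto([.41,.075,.021],0)
```

```text
pos [0.4105 0.0739 0.0237] yaw_y -0.2 q6 0.01 t 11.475 F [-0.3 -0.6  4.8] w 0.011
units [ 0.03 -0.01  0.07] rows 1.0 turn -0.02
```

Request:
play_rows --pt "0 0 0 0 20" --pt "0 0 0 0 40" --pt "0 0 -0.1 0 64" --pt "0 0 -0.1 0 64" --pt "0 0 -0.1 0 64"

```text
clock: 12.1
position: [0.4094, 0.0739, 0.0265]
ee_rot: [0.0, 0.708, 0.706, 0.0]
contact_force: [0.1, 0.8, -0.2]
width: 0.0641
gripper_force: 0.0
```

Request:
play_rows --pt "0 -0.5 0 0 64" --pt "0 -0.65 0 0 64" --pt "0 -0.8 0 0 64" --pt "0 -0.95 0 0 64" --pt "0 -1.1 0 0 64"

```text
clock: 12.72
position: [0.3653, 0.074, 0.0265]
ee_rot: [0.0, 0.708, 0.706, 0.0]
contact_force: [-1.1, 0.0, 0.1]
width: 0.0639
gripper_force: 0.0
```

Run:
```python
from h import *
goto([.384,.085,.1],0)
d=shot('wrist','w6'); cv2.imwrite('pics/w6b.png',cv2.convertScaleAbs(d['img'][:,:,::-1],alpha=1.4))
```

```text
pos [0.3653 0.074  0.0265] yaw_y -0.2 q6 0.02 t 12.725 F [-1.1  0.   0.1] w 0.0639
units [ 0.28  0.47 -1.84] rows 2.0 turn -0.02
```

View pics/w6b.png

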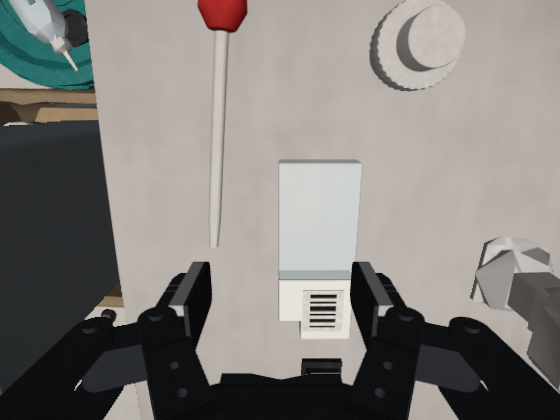

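Run:
```python
from h import *
d=load('w6')
a=atz(d,[(279,162),(360,162),(279,278),(355,278),(349,338),(301,338)],.012);print(a.round(4))
```

```text
[[0.3643 0.1246 0.012 ]
 [0.4024 0.1245 0.012 ]
 [0.364  0.0634 0.012 ]
 [0.404  0.0632 0.012 ]
 [0.4032 0.0252 0.012 ]
 [0.3762 0.0254 0.012 ]]
```

Request:
play_rows --pt "0.52 0.47 -0.1 0 52" --pt "0.52 0.47 0 0 52" --pt "0.52 0.47 0.3 0 52" --pt "0.52 0.47 0.5 0 52" --pt "0.52 0.47 0.56 0 52"

```text
clock: 13.4
position: [0.3829, 0.0944, 0.0031]
ee_rot: [-0.001, 0.708, 0.706, -0.001]
contact_force: [-0.0, -0.0, -0.4]
width: 0.0519
gripper_force: 0.0
```

Request:
play_rows --pt "0 0 0 0 46" --pt "0 0 0 0 30" --pt "0 0 0 0 30" --pt "0 0 0 0 30" --pt "0 0 0 0 30" --newtons 60

```text
clock: 14.02
position: [0.3843, 0.0947, 0.0044]
ee_rot: [0.0, 0.708, 0.706, 0.0]
contact_force: [-1.5, -0.3, 6.6]
width: 0.0379
gripper_force: 60.8
```

Request:
play_rows --pt "0 0 -0.5 0 30" --pt "0 0 -1.5 0 30" --pt "0 0 -3 0 30" --pt "0 0 -4.5 0 30" --pt "0 0 -6 0 30"

```text
clock: 14.65
position: [0.3838, 0.0949, 0.2459]
ee_rot: [0.0, 0.708, 0.706, 0.0]
contact_force: [1.3, 0.2, -0.9]
width: 0.0381
gripper_force: 60.6
```

Run:
```python
from h import *
goto([.384,.095,.33],90)
A=[]
for tag in('scene0','top0'):
    d=load(tag);P=cloud(d).reshape(-1,3)
    m=(P[:,2]>.33)&(P[:,2]<.44)&(abs(P[:,0]-.7)<.09)&(abs(P[:,1]+.17)<.09)
    q=P[m];A.append(q);print(tag,len(q),q.min(0).round(3),q.max(0).round(3))
    m=(P[:,2]>.08)&(P[:,2]<.3)&(abs(P[:,0]-.7)<.09)&(abs(P[:,1]+.17)<.06)
    print('post',m.sum(),np.median(P[m],0).round(4),np.percentile(P[m],[5,95],axis=0).round(3))
    for n,(lo,hi) in dict(foot=(.002,.03)).items():
        m=(P[:,2]>lo)&(P[:,2]<hi)&(abs(P[:,0]-.72)<.06)&(abs(P[:,1]+.17)<.06); print(n,m.sum(),P[m].min(0).round(3),P[m].max(0).round(3)) if m.sum() else 0
d=load('w1');g=d['img'].max(2);m=((g<75)).astype(np.uint8);m[:, :465]=0;m[:50]=0;m[130:]=0
c=max(cv2.findContours(m,0,2)[0],key=cv2.contourArea);print('foot ell px',cv2.fitEllipse(c)); print(atz(d,[cv2.fitEllipse(c)[0]],.006))
a=load('scene0')['img'][90:260,280:390];b=load('top0')['img'][90:190,280:350]
a=cv2.resize(a,None,fx=3.4,fy=3.4,interpolation=2);b=cv2.resize(b,None,fx=5.78,fy=5.78,interpolation=2)[:a.shape[0]]
b=cv2.copyMakeBorder(b,0,a.shape[0]-b.shape[0],0,0,0)
cv2.imwrite('pics/c6.png',cv2.convertScaleAbs(np.hstack([a,b])[:,:,::-1],alpha=1.6))
np.save('head.npy',np.vstack(A))
```

```text
pos [0.3838 0.0949 0.2459] yaw_y -0.2 q6 0.07 t 14.65 F [ 1.3  0.2 -0.9] w 0.0381
units [ 0.    0.01 -2.1 ] rows 2.0 turn -9.02
scene0 723 [ 0.664 -0.204  0.33 ] [ 0.729 -0.151  0.426]
post 441 [ 0.7142 -0.1742  0.2069] [[ 0.711 -0.18   0.112]
 [ 0.72  -0.166  0.29 ]]
foot 47 [ 0.663 -0.163  0.002] [ 0.721 -0.112  0.014]
top0 726 [ 0.664 -0.202  0.365] [ 0.734 -0.148  0.428]
post 78 [ 0.7147 -0.1686  0.1508] [[ 0.713 -0.176  0.09 ]
 [ 0.719 -0.163  0.203]]
foot 742 [ 0.661 -0.23   0.002] [ 0.779 -0.112  0.022]
foot ell px ((505.0423278808594, 88.93396759033203), (55.60481262207031, 76.00285339355469), 74.91584014892578)
[[ 0.72100523 -0.17667329  0.006     ]]
```

View pics/c6.png

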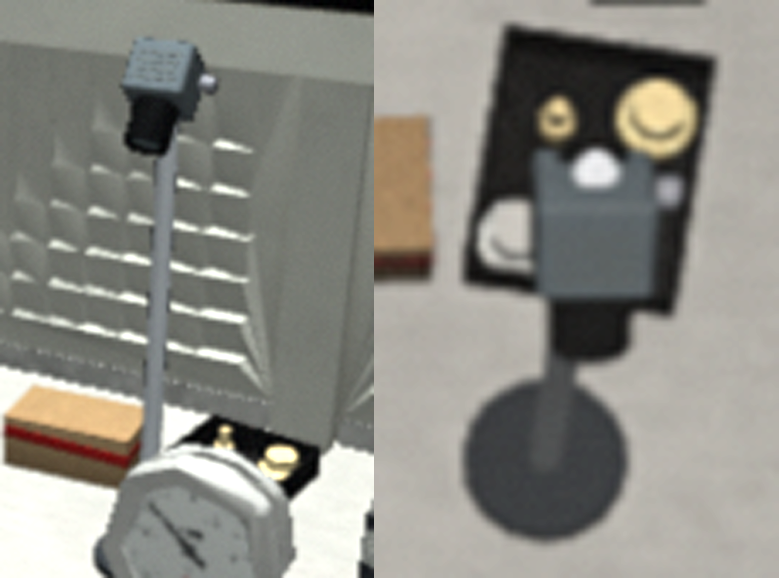

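Run:
```python
from h import *
from scipy.optimize import least_squares
Q=np.load('head.npy');b=np.radians(50)
def fr(f):
    z=np.array([-np.cos(f)*np.cos(b),-np.sin(f)*np.cos(b),-np.sin(b)]);y=np.array([-np.sin(f),np.cos(f),0]);return np.c_[np.cross(y,z),y,z]
def res(p):
    L=(Q-[p[0],p[1],.36])@fr(p[2])
    q=abs(L-[0,0,-.05])-[.022,.022,.02]; db=np.linalg.norm(np.maximum(q,0),axis=1)+np.minimum(q.max(1),0)
    q=np.c_[np.hypot(L[:,0],L[:,1])-.016,abs(L[:,2]+.015)-.015]; dc=np.linalg.norm(np.maximum(q,0),axis=1)+np.minimum(q.max(1),0)
    return np.minimum(db,dc)
for f0 in(-.3,0,.3):
    r=least_squares(res,[.676,-.175,f0],loss='soft_l1',f_scale=.003,x_scale=[.01,.01,.1]);print(r.x.round(4),r.cost, np.median(abs(r.fun)),'post',(r.x[:2]+.045*np.array([np.cos(r.x[2]),np.sin(r.x[2])])).round(4))
x,y,f=r.x; np.save('rd.npy',r.x)
T=np.array([x,y,.36])+.1*fr(f)[:,2];print('label target',T)
# TCP: grip at own x=-20 -> 51 mm behind the label, own z=20 centre vs label z=16 (4 mm toward own -z)
for psi in (0,f):
    ox=np.array([np.cos(psi),np.sin(psi),0]);oz=np.array([np.sin(psi),-np.cos(psi),0])
    print(psi,'tcp',(T-.051*ox+.004*oz-[0,0,.008]).round(4),'yaw',90+np.degrees(psi))
```

```text
[ 0.6763 -0.1719 -0.0194] 0.005659768672707792 0.001080255782941894 post [ 0.7213 -0.1727]
[ 0.6763 -0.1719 -0.0194] 0.005659768672708405 0.0010802547595753428 post [ 0.7213 -0.1727]
[ 0.6763 -0.1719 -0.0194] 0.005659768672758067 0.0010802462795783743 post [ 0.7213 -0.1727]
label target [ 0.61199945 -0.17061037  0.28339556]
0 tcp [ 0.561  -0.1746  0.2754] yaw 90.0
-0.019394418378059188 tcp [ 0.5609 -0.1736  0.2754] yaw 88.88878168082626
```

Request:
play_rows --pt "0 0 -1.4 -0.5 30" --pt "0 0 -2.1 -1.4 30" --pt "-1.2 0.5 -2.1 -2.3 30" --pt "-2.5 1.0 -2.1 -3.3 30" --pt "-3.8 1.5 -2.1 -4.3 30"

```text
clock: 15.28
position: [0.4423, -0.0527, 0.3279]
ee_rot: [0.0, 0.407, 0.914, 0.0]
contact_force: [1.1, 1.6, -0.7]
width: 0.038
gripper_force: 60.6
```

Run:
```python
from h import *
goto([.5,-.174,.32],89)
```

```text
pos [ 0.4423 -0.0527  0.3279] yaw_y 42.0 q6 -1.01 t 15.275 F [ 1.1  1.6 -0.7] w 0.038
units [-3.22 -0.96  0.2 ] rows 3.0 turn -4.7
```

Request:
play_rows --pt "-0.8 -0.24 0.1 -1 30" --pt "-1.6 -0.5 0.2 -2 30" --pt "-2.4 -0.72 0.2 -3 30" --pt "-3.22 -0.96 0.2 -3.9 30" --pt "-3.22 -0.96 0.2 -4.7 30"

```text
clock: 15.9
position: [0.4998, -0.1756, 0.3187]
ee_rot: [-0.001, 0.011, 1.0, 0.0]
contact_force: [-0.2, 0.4, -1.3]
width: 0.0378
gripper_force: 60.6
```

Run:
```python
from h import *
goto([.561,-.174,.277],89)
```

```text
pos [ 0.4998 -0.1756  0.3187] yaw_y 88.8 q6 -2.02 t 15.9 F [-0.2  0.4 -1.3] w 0.0378
units [-1.53  0.07  1.04] rows 2.0 turn -0.02
```

Request:
play_rows --pt "0 0.07 0.6 0 30" --pt "-0.5 0.07 1.04 0 30" --pt "-1.0 0.07 1.04 0 30" --pt "-1.4 0.07 1.04 0 30" --pt "-1.53 0.07 1.04 0 30"

```text
clock: 16.52
position: [0.5617, -0.172, 0.278]
ee_rot: [-0.0, 0.011, 1.0, 0.0]
contact_force: [-1.2, -0.1, -0.7]
width: 0.0375
gripper_force: 60.6
```

Request:
play_rows --pt "0 0 0 0 30" --pt "0 0 0 0 30" --pt "0 0 0 0 30" --pt "0 0 0 0 30"

```text
clock: 17.02
position: [0.5598, -0.1721, 0.2788]
ee_rot: [0.0, 0.012, 1.0, -0.0]
contact_force: [-1.1, 0.6, -0.7]
width: 0.0376
gripper_force: 60.6
```

Run:
```python
from h import *
goto([.561,-.174,.277],89)
d=shot('scene','s7');w=shot('wrist','w7')['img'];a=d['img'][60:270,230:430]
T=[.612,-.1706,.2834]
print('scene px',proj(d,[T]).round(),'wrist px',proj(load('w7'),[T]).round())
a=cv2.resize(a,None,fx=2,fy=2,interpolation=2)
w=w[:,130:430];cv2.imwrite('pics/c7.png',cv2.convertScaleAbs(np.hstack([a,w])[:,:,::-1],alpha=1.5))
```

```text
pos [ 0.5598 -0.1721  0.2788] yaw_y 88.6 q6 -1.96 t 17.025 F [-1.1  0.6 -0.7] w 0.0376
units [-0.03 -0.05  0.05] rows 1.0 turn -0.04
scene px [[309. 173.]] wrist px [[285. 369.]]
```

View pics/c7.png

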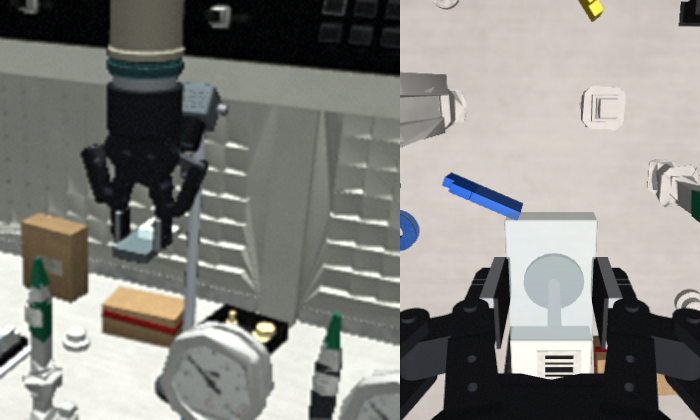

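```bash
python3 -c "
from rig import manip
print(manip.sign_off())"
```

```text
the job is handed in; nothing more can be done
None
```

I turned the clamp clear to about 1.55 rad, lifted out the clamped glass, and handed the job in at 17 s while holding the glass level and label up, with the label about 100 mm in front of the lens. To get the label face up I stood the glass on a clear patch of bench, tipped it over and gripped it again. I last saw the other glass in its slot early in the carry and did not re-check it at the end. I don't have the judged result.

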